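# Press both wrapper ends of a butter packet

## Robot

A 6-joint arm with a two-finger parallel gripper is mounted at the origin on the work surface; the furniture and walls round the work are solid. World frame = base frame: x ahead of the robot, y to its left, z up, the work surface at z = 0. Lengths are in m, angles in rad, forces in N, time in s.
With the tool pointing down it reaches from about 0.35 to 0.975 m from the base axis. Payload 4.9 kg.
Tool frame: the origin (TCP) lies at the very end of the fingers, on their centre line; the grasp point (between the pads) lies ctrl.hold_point_z behind it (ctrl.hold_point_z is the distance from the TCP to the grasp point, in m); z points along the fingers, y is the line along which they close (so a half turn about z gives the same grasp; the last joint's range is limited). The gripper opens to 85 mm and grips with 20 to 120 N. Pads are 22 mm wide; open, the fingers measure 114 mm over their backs; the gripper's body (76 mm by 85 mm) begins 54 mm behind the grasp point. The pads swing forward as they close: fully open they stand 13 mm farther back than shut.
Start: joints at [0.995, 0.053, 1.613, -0, 1.476, -0.119], TCP at [0.276, 0.561, 0.231] pointing down, gripper open.
Joint ranges: [-3.01, 3.01], [-1.01, 2.22], [0.06, 2.58], [-1.02, 4.17], [0.09, 2.62], [-3.14, 3.14]. Speed limits (rad/s): [2.57, 2.57, 3.14, 3.14, 3.14, 3.14].

## Interface

Orientations are given as a rotation vector (axis times angle).
In Python, from station import ctrl gives the robot as it stands. The module is installed in compiled form; this text tells all that it offers.
- The arm moves only by the tool jog_arm, never from a script. Its argument "deltas" is a list of rows, each a list of 3 entries, a list of its own where there are three numbers: the closure, from -1 (fully open) to 1 (shut), then the shift along the world's x, y, z scaled (see below), then the turn, a rotation vector about the world's x, y, z scaled (see below). A call has 1 to 12 rows; each row is the pose to reach, as a shift and turn from the pose commanded when the call began, turning the shorter way round; what a row does not reach only later rows make up. The controller multiplies each number of a shift by 0.4 m and each number of a turn by 180 degrees. A row lasts 1/12 s, in which the tool goes at most 41.7 mm and 7.16 degrees, less where a joint would pass 70% of its speed; a pose out of reach is approached as far as the arm can. A call with a number of a shift or a turn outside -1 to 1 is refused whole. A call with a gripper value outside its range is refused whole. The fingers move at their own pace and stop on an object; "squeeze" is the grip in N (left out, the last holds). Time passes only in rows, so rows that repeat a pose let the fingers close. It gives the time, the measured TCP pose, the force, the opening and the grip force at its end, in the units of the state.
- ctrl.get_obs(): the state, without advancing time (a new reading comes with each control period).
- ctrl.get_image(name): name is "scene" or "top" or "wrist"; returns the picture (384x512x3 uint8, red, green, blue); there is no depth.
- ctrl.get_calibration(name): a dict with "K" (3x3 intrinsics, pixels), "extrinsics" (4x4, takes a point from world to camera coordinates). Camera axes: x right, y down, z forward; pixel columns grow to the right and rows downward; lengths in m; the calibration is good to about 2 mm. A picture is of the moment at which its call begins: read the wrist's pose just before it. get_calibration takes no time and is no camera call; for the wrist camera it gives the pose at the moment of the call.
- ctrl.finish_job(): hands the job in; it is judged then, once.
The state is a dict: "t": time; "q": joint angles; "dq": joint speeds; "effort": joint torques, N m; "tool_pos": TCP position; "tool_rot": TCP orientation; "contact_force": force on the tool from outside, world axes, zero at the start; "wrist_torque": the same for the moment, N m; "opening": finger opening in m; "grip_force": force on a finger pad.
Only numpy, scipy, OpenCV 4.12 (cv2) and the standard library are available. Lean on these libraries where they do the work, as an engineer would, in place of code of your own. Each camera call takes 0.05 s, during which the arm holds its last target. There are 200 camera calls.

## Task

Press the folded wrapper flat at both ends of the butter packet: push it from behind, ungripped, squarely into the middle of the sprung wooden bar until the bar has gone in as far as it will, and hold it there for a moment without crushing it; begin with the end that faces the bar. Then turn the packet end for end and press the other end in the same way. Keep it standing on its narrow long side throughout, leave it standing in front of the bar with the second end towards it, and do not disturb the pepper mill, the salt shaker or the tin.

Things in the scene. Friction and masses are not known exactly. Their poses are not given: they have to be found in the camera images.
- packet: Wrapped butter packet, a 102 x 37 x 73 mm box of about 0.26 kg, standing on its narrow long side. Origin at the centre of its underside; x along its 102 mm length (towards end A), y across its 37 mm thickness, z up (73 mm high).
- end_A (a point): Centre of the packet's end A (37 mm wide, 73 mm high): the end that faces the bar at the start.
- end_B (a point): Centre of the packet's other end, B.
- press: Wrap press fixed to the worktop: aluminium foot 140 mm wide (begins 35 mm behind the origin), wooden block 66 mm high, and before it a sprung upright wooden bar. Origin on the worktop, under the middle of the bar's face as it lies when the depth setting is right back; +x points from the bar into the press, z up; the packet is pushed along +x at y = 0.
- bar_mid (a point): Fixed point 38 mm above the press origin. The bar's face is 100 mm wide, 14 to 62 mm high. Its depth setting is unknown: the unpressed face lies anywhere from 24 mm in front of this point (press x = -24 mm) to 0. The bar gives 12 mm, with 5.5 N at first, 10.5 N at the end, then meets a solid stop. Above 40 N the packet is crushed.
- pepper_mill: Wooden pepper mill, 58 mm across, 170 mm tall; origin under its centre. Bystander.
- salt_shaker: Glass salt shaker with a grey cap, 44 mm across, 90 mm tall; origin under its centre. Bystander.
- tin: Food tin, 75 mm across, 58 mm tall; origin under its centre. Bystander.

How it is judged:
By the outcome, as a careful person would: the job done as asked, in the order asked, and still so for the second after the job is handed in, with the robot touching nothing.
It also fails if it takes over 72 s, if anything falls off the work surface, if the arm or the gripper's body presses on something with over 40 N, if the wrist force passes 120 N, or if a joint passes its speed limit or range.

## Working session

There is one attempt and no reset: what is moved stays moved. The work goes in short steps, Python scripts to look and compute and a tool call to move; the robot and the scene stay as the last step left them, time stands still between calls to the robot, and variables do not carry over. Pictures are saved under pics/ and viewed, at most 11 in all, crops included, and the job is handed in when it is done.

Besides the shell and the picture viewer there is one more tool, called after "Emit:" as name([rows], argument=value, ...), one row to a line, values as JSON. jog_arm: Moves the arm, as the interface text tells. Its arguments: {"type":"object","properties":{"deltas":{"type":"array","items":{"type":"array"}},"squeeze":{"type":"number"}},"required":["deltas"]}

```bash
mkdir -p pics; cat > h.py <<'E'
import numpy as np,cv2
from station import ctrl
def snap(n,f):
    im=ctrl.get_image(n); cv2.imwrite('pics/'+f,cv2.cvtColor(im,cv2.COLOR_RGB2BGR)); return im
def ray(n,u,v,z):
    c=ctrl.get_calibration(n);K=np.array(c['K']);E=np.array(c['extrinsics'])
    d=E[:3,:3].T@np.linalg.inv(K)@[u,v,1];o=-E[:3,:3].T@E[:3,3]
    return o+d*(z-o[2])/d[2]
def proj(n,p):
    c=ctrl.get_calibration(n);K=np.array(c['K']);E=np.array(c['extrinsics'])
    q=K@(E[:3,:3]@np.array(p)+E[:3,3]);return q[:2]/q[2]
E
python3 - <<'E'
from h import *
for n in('top','scene'):
    snap(n,n+'0.png');c=ctrl.get_calibration(n);E=np.array(c['extrinsics']);print(n,-E[:3,:3].T@E[:3,3])
o=ctrl.get_obs();print(o['tool_rot'],ctrl.hold_point_z,o['opening'],o['contact_force'])
E
```

```text
top [ 0.37967549 -0.06708055  0.94339533]
scene [ 0.18676054 -0.58921795  0.64703851]
[-7.11099088e-01 -3.05941603e+00  2.76259707e-03] 0.0187 0.08562043310832608 [ 0.07730615  0.48288332 -0.04073374]
```

View pics/top0.png

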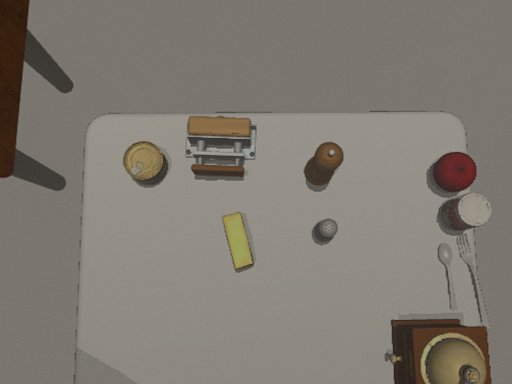

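View pics/scene0.png

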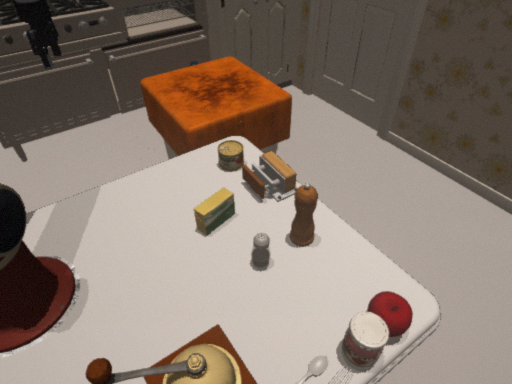

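Top view: packet top (238,240), bar (218,170), block (220,127), tin (145,162), mill (325,160), salt shaker (327,229). The scene view agrees with this.

```bash
python3 - <<'E'
from h import *
im=cv2.cvtColor(cv2.imread('pics/top0.png'),cv2.COLOR_BGR2HSV)
def rect(lo,hi,roi,z,name):
    x0,x1,y0,y1=roi;m=np.zeros(im.shape[:2],np.uint8);m[y0:y1,x0:x1]=cv2.inRange(im,lo,hi)[y0:y1,x0:x1]
    c=max(cv2.findContours(m,0,2)[0],key=cv2.contourArea)
    W=np.array([ray('top',*p[0],z)[:2] for p in c],np.float32)*1000
    r=cv2.minAreaRect(W);print(name,r,'\n',cv2.boxPoints(r).round(0).tolist());return r
print(im[240,238],im[171,218],im[127,220],im[155,220])
rect((22,120,90),(40,255,255),(210,265,200,280),.073,'packet')
rect((0,90,30),(20,255,255),(185,255,160,182),.062,'bar')
rect((0,90,30),(20,255,255),(180,260,112,142),.066,'block')
for n,u,v,z in(('tin',144,158,.058),('mill',331,154,.165),('salt',328,228,.09),('footL',188,157,.01),('footR',255,159,.01)):print(n,ray('top',u,v,z))
for s in ('top',):
    b=cv2.imread('pics/top0.png')[100:280,120:350];cv2.imwrite('pics/crop.png',cv2.resize(b,None,fx=3.4,fy=3.3,interpolation=cv2.INTER_CUBIC))
E
```

```text
[ 31 113 160] [14 72 60] [ 17 125 135] [ 21  18 101]
packet ((460.956787109375, -22.926713943481445), (29.134796142578125, 67.10765838623047), 74.86223602294922) 
 [[425.0, -28.0], [490.0, -46.0], [497.0, -18.0], [432.0, -0.0]]
bar ((577.4000244140625, -3.013080596923828), (95.85680389404297, 11.536599159240723), 89.43659973144531) 
 [[571.0, -51.0], [583.0, -51.0], [584.0, 45.0], [572.0, 45.0]]
block ((658.218994140625, -6.214996337890625), (117.86305236816406, 35.713523864746094), 87.16231536865234) 
 [[637.0, -64.0], [673.0, -66.0], [679.0, 52.0], [643.0, 54.0]]
tin [0.59895406 0.13588241 0.058     ]
mill [ 0.57646034 -0.20050548  0.165     ]
salt [ 0.4590922  -0.20298871  0.09      ]
footL [0.61208415 0.0595582  0.01      ]
footR [ 0.60674989 -0.07411765  0.01      ]
```

View pics/crop.png

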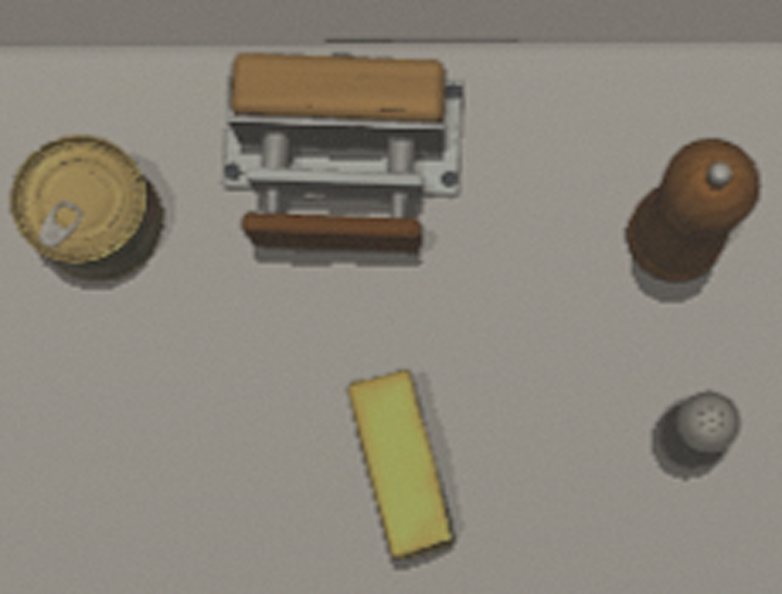

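The crop shows the packet, about 10° askew, in front of the bar, with the press yawed about 2°. The packet mask was too strict: it gave 67x29 mm instead of 102x37. I'll refine it.

```bash
cat >> h.py <<'E'
def rect(im,cam,lo,hi,roi,z):
    x0,x1,y0,y1=roi;m=np.zeros(im.shape[:2],np.uint8);m[y0:y1,x0:x1]=cv2.inRange(im,lo,hi)[y0:y1,x0:x1]
    m=cv2.morphologyEx(m,cv2.MORPH_OPEN,np.ones((3,3)))
    c=max(cv2.findContours(m,0,2)[0],key=cv2.contourArea)
    W=np.array([ray(cam,*p[0],z)[:2] for p in c],np.float32)*1000
    r=cv2.minAreaRect(W);b=cv2.boxPoints(r);e=[b[1]-b[0],b[2]-b[1]];e=max(e,key=np.linalg.norm)
    return np.round(r[0],1),np.round(sorted(r[1]),1),round(float(np.degrees(np.arctan2(e[1],e[0])))%180,1)
E
python3 - <<'E'
from h import *
im=cv2.cvtColor(cv2.imread('pics/top0.png'),cv2.COLOR_BGR2HSV)
print('packet',rect(im,'top',(18,60,100),(42,255,255),(210,265,200,280),.073))
print('bar',rect(im,'top',(0,50,30),(22,255,255),(185,255,160,182),.062))
print('block',rect(im,'top',(0,60,60),(22,255,255),(180,260,112,142),.066))
print(ctrl.get_calibration('wrist')['extrinsics'])
E
```

```text
packet (array([441.6, -39.7]), array([35.6, 99.5]), 13.8)
bar (array([574. ,  -2.1]), array([19. , 98.3]), 87.1)
block (array([658.3,  -6.3]), array([ 36.6, 118.4]), 86.8)
[[ 4.39482998e-01  8.98250625e-01 -7.14093937e-04 -6.23984847e-01]
 [ 8.62266096e-01 -4.21653983e-01  2.80544291e-01 -3.61698459e-02]
 [ 2.51697984e-01 -1.23910185e-01 -9.59840815e-01  3.76157198e-01]
 [ 0.00000000e+00  0.00000000e+00  0.00000000e+00  1.00000000e+00]]
```

Emit:
jog_arm([
  [-1, [0.2, -0.75, 0], [0, 0, 0.222]],
  [-1, [0.2, -0.75, 0], [0, 0, 0.222]],
  [-1, [0.2, -0.75, 0], [0, 0, 0.222]],
  [-1, [0.2, -0.75, 0], [0, 0, 0.222]],
  [-1, [0.2, -0.75, 0], [0, 0, 0.222]],
  [-1, [0.2, -0.75, 0], [0, 0, 0.222]],
  [-1, [0.2, -0.75, 0], [0, 0, 0.222]],
  [-1, [0.2, -0.75, 0], [0, 0, 0.222]],
  [-1, [0.2, -0.75, 0], [0, 0, 0.222]],
])

```text
t: 0.85
tool_pos: [0.3564, 0.2573, 0.2308]
tool_rot: [-0.369, 3.12, -0.003]
contact_force: [-0.8, 0.3, -0.2]
opening: 0.0855
grip_force: 0.0
```

Emit:
jog_arm([
  [-1, [0.2, -0.75, 0], [0, 0, 0]],
  [-1, [0.2, -0.75, 0], [0, 0, 0]],
  [-1, [0.2, -0.75, 0], [0, 0, 0]],
  [-1, [0.2, -0.75, 0], [0, 0, 0]],
  [-1, [0.2, -0.75, 0], [0, 0, 0]],
  [-1, [0.2, -0.75, 0], [0, 0, 0]],
  [-1, [0.2, -0.75, 0], [0, 0, 0]],
  [-1, [0.2, -0.75, 0], [0, 0, 0]],
  [-1, [0.2, -0.75, 0], [0, 0, 0]],
  [-1, [0.2, -0.75, 0], [0, 0, 0]],
])

```text
t: 1.68
tool_pos: [0.4356, -0.0393, 0.2308]
tool_rot: [0.374, -3.118, -0.002]
contact_force: [-0.0, 1.2, 0.2]
opening: 0.0851
grip_force: 0.0
```

```bash
python3 - <<'E'
from h import *
from scipy.spatial.transform import Rotation as R
o=ctrl.get_obs();print(o['t'],o['tool_pos'],R.from_rotvec(o['tool_rot']).as_matrix().round(3).tolist(),o['q'])
snap('wrist','w1.png');snap('top','t1.png')
E
```

```text
1.6833 [ 0.43557605 -0.03932846  0.23078907] [[-0.972, -0.236, -0.001], [-0.236, 0.972, 0.001], [0.001, 0.001, -1.0]] [-2.60961404e-01 -4.22568137e-01  2.02773939e+00  6.65383874e-04
  1.53787652e+00 -2.07041038e+00]
```

View pics/w1.png

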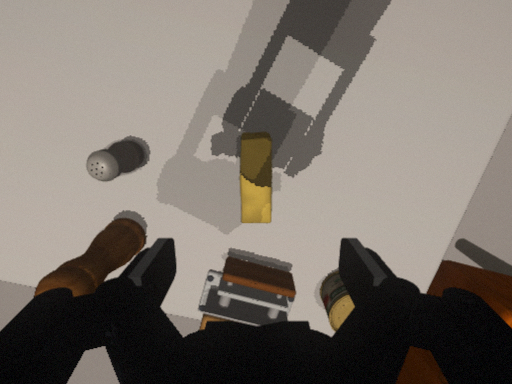

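The wrist view shows the packet top at about (256,178), half in shadow, and the bar top at about (258,275).

```bash
python3 - <<'E'
from h import *
im=cv2.cvtColor(cv2.imread('pics/w1.png'),cv2.COLOR_BGR2HSV)
print(im[200,256],im[150,256],im[275,260],im[215,256],im[219,256])
for lo in (60,90,110): print('packet',rect(im,'wrist',(10,lo,20),(42,255,255),(225,290,120,235),.073))
print('bar',rect(im,'wrist',(0,70,20),(20,255,255),(215,300,245,302),.062))
t=cv2.cvtColor(cv2.imread('pics/t1.png'),cv2.COLOR_BGR2HSV)
b=cv2.imread('pics/w1.png')[115:330,180:330];cv2.imwrite('pics/wc.png',cv2.resize(b,None,fx=2.7,fy=2.7,interpolation=cv2.INTER_CUBIC))
E
```

```text
[ 22 164 185] [ 21 167  99] [ 11 130  49] [ 22 166 166] [ 22 156 157]
packet (array([436.2, -39.7]), array([ 35.5, 103.4]), 14.8)
packet (array([436.4, -39.1]), array([ 34.8, 102.2]), 13.9)
packet (array([436.6, -39.2]), array([ 34.6, 102.3]), 14.8)
bar (array([562.9,  -0.8]), array([36.2, 99.1]), 87.4)
```

View pics/wc.png

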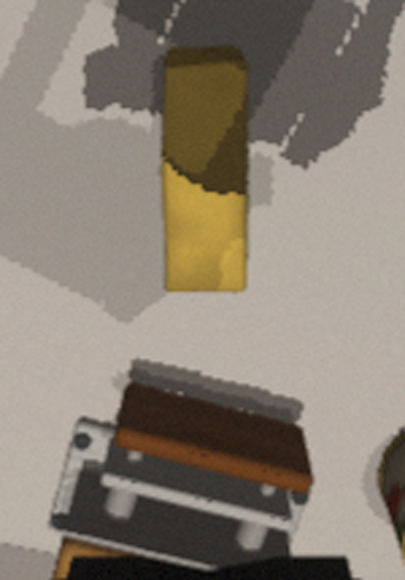

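Emit:
jog_arm([
  [-1, [0.013, 0, -0.1], [0, 0, 0.002]],
  [-1, [0.013, 0, -0.2], [0, 0, 0.002]],
  [-1, [0.013, 0, -0.3], [0, 0, 0.002]],
  [-1, [0.013, 0, -0.4], [0, 0, 0.002]],
  [-1, [0.013, 0, -0.48], [0, 0, 0.002]],
  [-1, [0.013, 0, -0.52], [0, 0, 0.002]],
  [-1, [0.013, 0, -0.52], [0, 0, 0.002]],
  [-1, [0.013, 0, -0.52], [0, 0, 0.002]],
])

```text
t: 2.45
tool_pos: [0.4401, -0.0376, 0.0227]
tool_rot: [0.39, -3.115, -0.002]
contact_force: [0.4, 0.6, 0.3]
opening: 0.0852
grip_force: 0.0
```

Emit:
jog_arm([
  [1, [0, 0, 0], [0, 0, 0]],
  [1, [0, 0, 0], [0, 0, 0]],
  [1, [0, 0, 0], [0, 0, 0]],
  [1, [0, 0, 0], [0, 0, 0]],
  [1, [0, 0, 0], [0, 0, 0]],
  [1, [0, 0, 0], [0, 0, 0]],
  [1, [0, 0, 0], [0, 0, 0]],
  [1, [0, 0, 0], [0, 0, 0]],
  [1, [0, 0, 0], [0, 0, 0]],
  [1, [0, 0, 0], [0, 0, 0]],
  [1, [0, 0, 0], [0, 0, 0]],
  [1, [0, 0, 0], [0, 0, 0]],
], squeeze=25)

```text
t: 3.45
tool_pos: [0.4421, -0.0395, 0.0248]
tool_rot: [-0.386, 3.115, -0.001]
contact_force: [-0.9, -0.3, 6.8]
opening: 0.0369
grip_force: 28.9
```

Emit:
jog_arm([
  [1, [0, 0, 0.02], [0, 0, 0]],
  [1, [0, 0, 0.03], [0, 0, 0]],
  [1, [0.05, 0.035, 0.03], [0, 0, -0.03]],
  [1, [0.1, 0.07, 0.03], [0, 0, -0.06]],
  [1, [0.14, 0.1, 0.03], [0, 0, -0.09]],
  [1, [0.1475, 0.1025, 0.03], [0, 0, -0.0944]],
  [1, [0.1475, 0.1025, 0.03], [0, 0, -0.0944]],
  [1, [0.1475, 0.1025, 0.03], [0, 0, -0.0944]],
  [1, [0.1475, 0.1025, 0.03], [0, 0, -0.0944]],
  [1, [0.1475, 0.1025, 0.03], [0, 0, -0.0944]],
])

```text
t: 4.28
tool_pos: [0.4989, 0.0015, 0.035]
tool_rot: [-0.078, -3.14, 0.0]
contact_force: [0.2, 0.1, -1.5]
opening: 0.0374
grip_force: 28.0
```

```bash
python3 - <<'E'
from h import *
from scipy.spatial.transform import Rotation as R
o=ctrl.get_obs();M=R.from_rotvec(o['tool_rot']).as_matrix();print(o['t'],o['tool_pos'],np.degrees(np.arctan2(M[1,1],M[0,1])),o['contact_force'])
snap('scene','s2.png');snap('top','t2.png')
b=cv2.imread('pics/s2.png')[100:300,150:350];cv2.imwrite('pics/s2c.png',cv2.resize(b,None,fx=2.9,fy=2.9,interpolation=cv2.INTER_CUBIC))
E
```

```text
4.2833 [0.49891764 0.00153457 0.03495457] 87.1465390335917 [ 0.22743917  0.05447836 -1.53756267]
```

View pics/s2c.png

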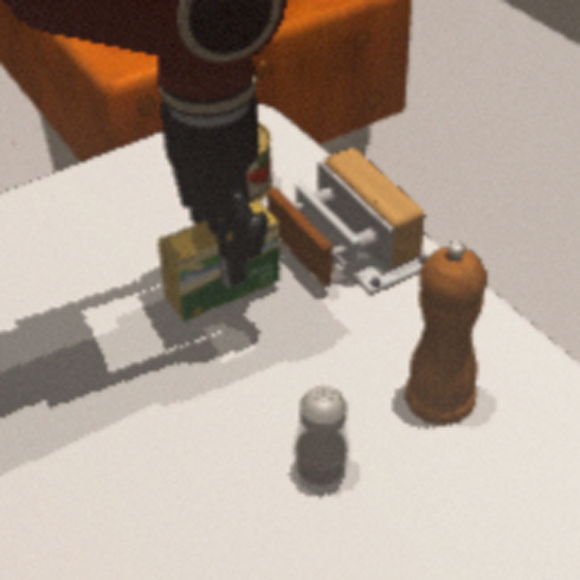

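Packet held upright in front of the bar; mill and shaker untouched. Lowering it and releasing.

Emit:
jog_arm([
  [1, [0, 0, -0.012], [0, 0, 0]],
  [1, [0, 0, -0.022], [0, 0, 0]],
  [1, [0, 0, -0.027], [0, 0, 0]],
  [1, [0, 0, -0.027], [0, 0, 0]],
  [-1, [0, 0, -0.027], [0, 0, 0]],
  [-1, [0, 0, -0.027], [0, 0, 0]],
  [-1, [0, 0, -0.027], [0, 0, 0]],
  [-1, [0, 0, -0.027], [0, 0, 0]],
  [-1, [0, 0, -0.027], [0, 0, 0]],
  [-1, [0, 0, -0.027], [0, 0, 0]],
  [-1, [0, 0, -0.027], [0, 0, 0]],
  [-1, [0, 0, -0.027], [0, 0, 0]],
])

```text
t: 5.38
tool_pos: [0.4999, 0.0019, 0.0245]
tool_rot: [-0.078, -3.141, -0.0]
contact_force: [-0.5, 0.8, 0.6]
opening: 0.0855
grip_force: 0.0
```

Emit:
jog_arm([
  [-1, [0, 0, 0.05], [0, 0, 0]],
  [-1, [0, 0, 0.15], [0, 0, 0]],
  [-1, [0, 0, 0.25], [0, 0, 0]],
  [-1, [-0.1, 0.005, 0.3], [0, 0, 0]],
  [-1, [-0.2, 0.01, 0.3], [0, 0, 0]],
  [-1, [-0.2, 0.01, 0.3], [0, 0, 0]],
  [-1, [-0.2, 0.01, 0.3], [0, 0, 0]],
])

```text
t: 5.97
tool_pos: [0.4182, 0.0062, 0.1443]
tool_rot: [0.078, 3.139, -0.0]
contact_force: [0.8, -0.3, -0.9]
opening: 0.0854
grip_force: 0.0
```

```bash
python3 - <<'E'
from h import *
o=ctrl.get_obs();print(o['t'],o['tool_pos'])
snap('wrist','w3.png');snap('top','t3.png')
im=cv2.imread('pics/w3.png');t=cv2.imread('pics/t3.png')[100:292,120:376]
cv2.imwrite('pics/m3.png',np.hstack([cv2.resize(im,(400,300)),cv2.resize(t,(400,300))]))
E
```

```text
5.9667 [0.41819471 0.00619547 0.1443256 ]
```

View pics/m3.png

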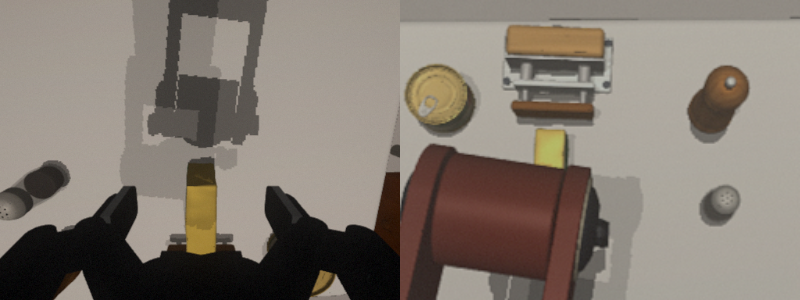

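The packet stands in line with the bar: its front end is at about (550,128) in the right panel and its rear top edge at about (202,184) in the left.

```bash
python3 - <<'E'
from h import *
t=cv2.cvtColor(cv2.imread('pics/t3.png'),cv2.COLOR_BGR2HSV)
m=cv2.inRange(t,(18,60,80),(42,255,255))[178:215,195:240];ys,xs=np.nonzero(m[4:20]);
ys2=np.nonzero(m.sum(1)>255*6)[0][0]+178
print('front edge',ray('top',216,ys2-.5,.073),'lat',[ray('top',195+k,190,.073)[1] for k in (xs.min()-.5,xs.max()+.5)])
w=cv2.imread('pics/w3.png');h=cv2.cvtColor(w,cv2.COLOR_BGR2HSV)
print('rearcol V',h[200:250:2,258,2])
for u,v in((240,236),(275,236)):print(ray('wrist',u,v,.073))
for v in (236,260,290):
    c=[x for x in range(225,300) if 15<h[v,x,0]<35 and h[v,x,1]>110]
    a,b=ray('wrist',min(c)-.5,v,.073),ray('wrist',max(c)+.5,v,.073);print(v,(a+b)/2,abs(a-b)[1])
E
```

```text
front edge [ 0.54754926 -0.00104297  0.073     ] lat [np.float64(0.018260095940116322), np.float64(-0.018541939161708064)]
rearcol V [143  64  66  70  67  58  56  56  56  54  60  56  59  71  72  62  63  60
  58 131 163 160 158 160 159]
[ 0.44829681 -0.00973877  0.073     ]
[0.44971345 0.01951806 0.073     ]
236 [0.44900514 0.00488981 0.073     ] 0.03176456587794016
260 [0.47152899 0.00338949 0.073     ] 0.03349529559673825
290 [0.50151185 0.00194991 0.073     ] 0.03468551802036337
```

Emit:
jog_arm([
  [1, [-0.045, 0.001, 0], [0, 0, 0]],
  [1, [-0.045, 0.001, 0], [0, 0, 0]],
  [1, [-0.045, 0.001, 0], [0, 0, 0]],
  [1, [-0.045, 0.001, 0], [0, 0, 0]],
  [1, [-0.045, 0.001, -0.1], [0, 0, 0]],
  [1, [-0.045, 0.001, -0.2], [0, 0, 0]],
  [1, [-0.045, 0.001, -0.28], [0, 0, 0]],
  [1, [-0.045, 0.001, -0.307], [0, 0, 0]],
  [1, [-0.045, 0.001, -0.307], [0, 0, 0]],
  [1, [-0.045, 0.001, -0.307], [0, 0, 0]],
  [1, [-0.045, 0.001, -0.307], [0, 0, 0]],
])

```text
t: 6.98
tool_pos: [0.4036, 0.006, 0.0231]
tool_rot: [0.078, 3.138, -0.001]
contact_force: [0.0, 0.1, 0.4]
opening: 0.0005
grip_force: 0.0
```

```bash
cat > st.py <<'E'
from h import *
from scipy.spatial.transform import Rotation as R
o=ctrl.get_obs();M=R.from_rotvec(o['tool_rot']).as_matrix();p=o['tool_pos']*1
print(o['t'],p.round(4),'off-line mm',1000*(p[1]-.0017-.0507*(.5-p[0])),'yaw',np.degrees(np.arctan2(M[1,1],M[0,1])).round(2),np.round(o['contact_force'],1),o['opening'])
E
python3 st.py
```

```text
6.9833 [0.4036 0.006  0.0231] off-line mm -0.5553544128513626 yaw 87.16 [0.  0.1 0.4] 0.0005462647148254045
```

Emit:
jog_arm([
  [1, [0.025, -0.0003, 0], [0, 0, 0]],
  [1, [0.05, -0.0015, 0], [0, 0, 0]],
  [1, [0.075, -0.0028, 0], [0, 0, 0]],
  [1, [0.08, -0.003, 0], [0, 0, 0]],
  [1, [0.085, -0.0033, 0], [0, 0, 0]],
  [1, [0.09, -0.0036, 0], [0, 0, 0]],
  [1, [0.095, -0.0038, 0], [0, 0, 0]],
  [1, [0.1, -0.004, 0], [0, 0, 0]],
  [1, [0.105, -0.0043, 0], [0, 0, 0]],
  [1, [0.11, -0.0046, 0], [0, 0, 0]],
  [1, [0.115, -0.0048, 0], [0, 0, 0]],
  [1, [0.12, -0.005, 0], [0, 0, 0]],
])

```text
t: 7.98
tool_pos: [0.45, 0.0043, 0.0217]
tool_rot: [-0.078, -3.14, -0.0]
contact_force: [-1.8, -0.3, 1.6]
opening: 0.0001
grip_force: 0.0
```

```bash
python3 st.py
```

```text
7.9833 [0.45   0.0043 0.0217] off-line mm 0.07529533854634413 yaw 87.15 [-1.8 -0.3  1.6] 9.662154555227105e-05
```

Emit:
jog_arm([
  [1, [0.004, -0.0002, 0], [0, 0, 0]],
  [1, [0.008, -0.0004, 0], [0, 0, 0]],
  [1, [0.012, -0.0006, 0], [0, 0, 0]],
  [1, [0.016, -0.0008, 0], [0, 0, 0]],
  [1, [0.02, -0.001, 0], [0, 0, 0]],
  [1, [0.024, -0.0012, 0], [0, 0, 0]],
])

```text
t: 8.48
tool_pos: [0.4575, 0.004, 0.021]
tool_rot: [-0.077, -3.135, -0.0]
contact_force: [-10.1, 0.2, 4.4]
opening: 0.0001
grip_force: 0.0
```

Emit:
jog_arm([
  [1, [0.004, -0.0002, 0], [0, 0, 0]],
  [1, [0.008, -0.0004, 0], [0, 0, 0]],
  [1, [0.012, -0.0006, 0], [0, 0, 0]],
  [1, [0.012, -0.0006, 0], [0, 0, 0]],
])

```text
t: 8.82
tool_pos: [0.4615, 0.0039, 0.0204]
tool_rot: [-0.077, -3.133, -0.001]
contact_force: [-9.9, -0.1, 3.5]
opening: -0.0004
grip_force: 0.0
```

```bash
python3 st.py; python3 - <<'E'
from h import *
snap('top','t4.png');snap('scene','s4.png')
t=cv2.imread('pics/t4.png')[100:230,120:293];s=cv2.imread('pics/s4.png')[130:280,170:370]
cv2.imwrite('pics/m4.png',np.hstack([cv2.resize(t,(400,300)),cv2.resize(s,(400,300))]))
E
```

```text
8.8167 [0.4615 0.0039 0.0204] off-line mm 0.251645852112035 yaw 87.18 [-9.9 -0.1  3.5] -0.0004200087316028601
```

View pics/m4.png

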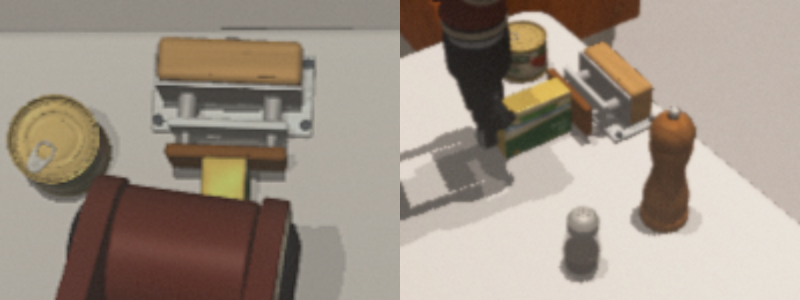

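Left panel: the packet's end meets the bar at its middle, square to it. Right panel: the packet is standing and the bystanders are undisturbed. Continuing gently.

Emit:
jog_arm([
  [1, [0.004, -0.0002, 0], [0, 0, 0]],
  [1, [0.008, -0.0004, 0], [0, 0, 0]],
  [1, [0.012, -0.0006, 0], [0, 0, 0]],
  [1, [0.012, -0.0006, 0], [0, 0, 0]],
])

```text
t: 9.25
tool_pos: [0.4654, 0.0038, 0.0201]
tool_rot: [-0.077, -3.131, -0.001]
contact_force: [-12.1, 0.1, 5.5]
opening: 0.0001
grip_force: 0.0
```

Emit:
jog_arm([
  [1, [0.004, -0.0002, 0], [0, 0, 0]],
  [1, [0.008, -0.0004, 0], [0, 0, 0]],
  [1, [0.012, -0.0006, 0], [0, 0, 0]],
  [1, [0.012, -0.0006, 0], [0, 0, 0]],
])

```text
t: 9.58
tool_pos: [0.4687, 0.0037, 0.0195]
tool_rot: [-0.077, -3.127, -0.001]
contact_force: [-15.7, 0.2, 7.2]
opening: 0.0
grip_force: 0.0
```

Emit:
jog_arm([
  [1, [0.004, -0.0002, 0], [0, 0, 0]],
  [1, [0.008, -0.0004, 0], [0, 0, 0]],
  [1, [0.008, -0.0004, 0], [0, 0, 0]],
])

```text
t: 9.83
tool_pos: [0.4685, 0.0039, 0.0177]
tool_rot: [-0.076, -3.119, -0.002]
contact_force: [-22.1, -0.5, 6.0]
opening: -0.0
grip_force: 0.0
```

Position stalls while the force rises, so the bar is at its stop. Holding.

Emit:
jog_arm([
  [1, [0, 0, 0], [0, 0, 0]],
  [1, [0, 0, 0], [0, 0, 0]],
  [1, [0, 0, 0], [0, 0, 0]],
  [1, [0, 0, 0], [0, 0, 0]],
])

```text
t: 10.17
tool_pos: [0.4685, 0.0036, 0.0176]
tool_rot: [-0.076, -3.12, -0.001]
contact_force: [-22.2, -1.2, 5.1]
opening: -0.0003
grip_force: 0.0
```

Emit:
jog_arm([
  [1, [0, 0, 0], [0, 0, 0]],
  [1, [0, 0, 0], [0, 0, 0]],
  [1, [0, 0, 0], [0, 0, 0]],
  [1, [0, 0, 0], [0, 0, 0]],
  [1, [0, 0, 0], [0, 0, 0]],
  [1, [0, 0, 0], [0, 0, 0]],
  [1, [0, 0, 0], [0, 0, 0]],
  [1, [0, 0, 0], [0, 0, 0]],
  [1, [0, 0, 0], [0, 0, 0]],
])

```text
t: 10.92
tool_pos: [0.4686, 0.0036, 0.0176]
tool_rot: [-0.076, -3.12, -0.001]
contact_force: [-21.9, -0.4, 5.7]
opening: 0.0001
grip_force: 0.0
```

```bash
python3 st.py; python3 - <<'E'
from h import *
snap('top','t5.png')
E
```

```text
10.9167 [0.4686 0.0036 0.0176] off-line mm 0.33764061005503293 yaw 87.2 [-21.9  -0.4   5.7] 7.140344594304517e-05
```

Emit:
jog_arm([
  [1, [-0.01, 0.0005, 0], [0, 0, 0]],
  [1, [-0.02, 0.001, 0], [0, 0, 0]],
  [1, [-0.03, 0.0015, 0], [0, 0, 0]],
  [1, [-0.04, 0.002, 0], [0, 0, 0]],
  [1, [-0.05, 0.0025, 0], [0, 0, 0]],
  [1, [-0.06, 0.003, 0], [0, 0, 0]],
  [1, [-0.1, 0.005, 0], [0, 0, 0]],
  [1, [-0.15, 0.0075, 0], [0, 0, 0]],
  [1, [-0.15, 0.0075, 0.1], [0, 0, 0]],
  [1, [-0.15, 0.0075, 0.2], [0, 0, 0]],
  [-1, [-0.15, 0.0075, 0.3], [0, 0, 0]],
  [-1, [-0.15, 0.0075, 0.3], [0, 0, 0]],
])

```text
t: 11.97
tool_pos: [0.4231, 0.005, 0.1518]
tool_rot: [0.077, 3.122, -0.004]
contact_force: [1.4, -0.6, 1.4]
opening: 0.023
grip_force: 0.0
```

```bash
python3 st.py; python3 - <<'E'
from h import *
snap('wrist','w6.png');snap('top','t6.png')
for f,l in(('t5.png',1),('t6.png',1)):
    t=cv2.cvtColor(cv2.imread('pics/'+f),cv2.COLOR_BGR2HSV);m=cv2.inRange(t,(18,60,80),(42,255,255))[165:205,195:240]
    k=np.nonzero(m.sum(1)>255*6)[0][0];xs=np.nonzero(m[k+3:k+10])[1]
    print(f,ray('top',195+xs.mean(),164.5+k,.073))
h=cv2.cvtColor(cv2.imread('pics/w6.png'),cv2.COLOR_BGR2HSV)
for v in range(205,300,5):
    c=[x for x in range(220,300) if 15<h[v,x,0]<35 and h[v,x,1]>110 and h[v,x,2]>50]
    if len(c)>15:
        a,b=ray('wrist',min(c)-.5,v,.073),ray('wrist',max(c)+.5,v,.073);print(v,((a+b)/2).round(4),abs(a-b)[1].round(4),int(np.median(h[v,c,2])))
im=cv2.imread('pics/w6.png');t=cv2.imread('pics/t6.png')[100:230,120:293]
cv2.imwrite('pics/m6.png',np.hstack([cv2.resize(im,(400,300)),cv2.resize(t,(400,300))]))
E
```

```text
11.9667 [0.4231 0.005  0.1518] off-line mm -0.5916035464376677 yaw 87.16 [ 1.4 -0.6  1.4] 0.022954910173957642
t5.png [ 0.58160018 -0.00194729  0.073     ]
t6.png [ 0.57020439 -0.00169834  0.073     ]
220 [0.4346 0.0056 0.073 ] 0.0255 63
225 [0.4391 0.0054 0.073 ] 0.0257 63
230 [0.4436 0.0052 0.073 ] 0.0275 63
235 [0.4481 0.0046 0.073 ] 0.0285 67
240 [0.4528 0.0048 0.073 ] 0.0278 66
245 [0.4575 0.005  0.073 ] 0.0288 64
250 [0.4622 0.0052 0.073 ] 0.0315 171
255 [0.467  0.0049 0.073 ] 0.0317 170
260 [0.4718 0.0047 0.073 ] 0.0319 171
265 [0.4767 0.0036 0.073 ] 0.0321 169
270 [0.4816 0.0034 0.073 ] 0.0323 165
275 [0.4866 0.0032 0.073 ] 0.0325 165
280 [0.4917 0.0029 0.073 ] 0.0327 168
285 [0.4968 0.0027 0.073 ] 0.0329 188
290 [0.502 0.002 0.073] 0.034 182
295 [0.5073 0.0017 0.073 ] 0.0342 180
```

View pics/m6.png

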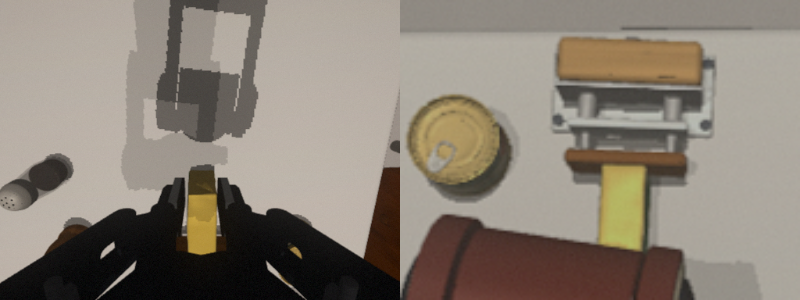

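Back view: the packet stands clear behind the bar, still centred. The front edge moved 11.4 mm as the bar sprang back, so the stroke was full. Now regrasping to turn it.

Emit:
jog_arm([
  [-1, [0, 0, 0], [0, 0, 0]],
  [-1, [0, 0, 0], [0, 0, 0]],
  [-1, [0, 0, 0], [0, 0, 0]],
  [-1, [0, 0, 0], [0, 0, 0]],
  [-1, [0, 0, 0], [0, 0, 0]],
  [-1, [0.08, -0.004, 0], [0, 0, 0]],
  [-1, [0.16, -0.008, 0], [0, 0, 0]],
  [-1, [0.245, -0.012, 0], [0, 0, 0]],
  [-1, [0.245, -0.012, 0], [0, 0, 0]],
  [-1, [0.245, -0.012, 0], [0, 0, 0]],
])

```text
t: 12.9
tool_pos: [0.5155, 0.0011, 0.1403]
tool_rot: [-0.078, -3.137, -0.001]
contact_force: [-0.4, -0.4, -0.2]
opening: 0.0854
grip_force: 0.0
```

```bash
python3 st.py
```

```text
12.9 [0.5155 0.0011 0.1403] off-line mm 0.15476785019002406 yaw 87.16 [-0.4 -0.4 -0.2] 0.08538242660758573
```

Emit:
jog_arm([
  [-1, [0, 0, -0.09], [0, 0, 0]],
  [-1, [0, 0, -0.18], [0, 0, 0]],
  [-1, [0, 0, -0.26], [0, 0, 0]],
  [-1, [0, 0, -0.295], [0, 0, 0]],
  [-1, [0, 0, -0.295], [0, 0, 0]],
  [1, [0, 0, -0.295], [0, 0, 0]],
  [1, [0, 0, -0.295], [0, 0, 0]],
  [1, [0, 0, -0.295], [0, 0, 0]],
  [1, [0, 0, -0.295], [0, 0, 0]],
  [1, [0, 0, -0.295], [0, 0, 0]],
  [1, [0, 0, -0.295], [0, 0, 0]],
  [1, [0, 0, -0.295], [0, 0, 0]],
], squeeze=25)

```text
t: 13.9
tool_pos: [0.5166, 0.0009, 0.0258]
tool_rot: [0.078, 3.138, -0.001]
contact_force: [-1.4, 0.8, 6.5]
opening: 0.0367
grip_force: 26.7
```

Emit:
jog_arm([
  [1, [0, 0, 0], [0, 0, 0]],
  [1, [0, 0, 0], [0, 0, 0]],
  [1, [0, 0, 0], [0, 0, 0]],
])

```text
t: 14.15
tool_pos: [0.5166, 0.0009, 0.0258]
tool_rot: [0.078, 3.138, -0.001]
contact_force: [-1.7, -0.3, 7.4]
opening: 0.0373
grip_force: 26.7
```

Emit:
jog_arm([
  [1, [0, 0, 0.03], [0, 0, 0]],
  [1, [-0.02, 0.001, 0.045], [0, 0, 0]],
  [1, [-0.07, 0.0035, 0.045], [0, 0, 0]],
  [1, [-0.12, 0.006, 0.045], [0, 0, -0.03]],
  [1, [-0.17, 0.0086, 0.045], [0, 0, -0.06]],
  [1, [-0.17, 0.0086, 0.045], [0, 0, -0.1]],
  [1, [-0.17, 0.0086, 0.045], [0, 0, -0.135]],
  [1, [-0.17, 0.0086, 0.045], [0, 0, -0.17]],
  [1, [-0.17, 0.0086, 0.045], [0, 0, -0.205]],
  [1, [-0.17, 0.0086, 0.045], [0, 0, -0.24]],
  [1, [-0.17, 0.0086, 0.045], [0, 0, -0.27]],
  [1, [-0.17, 0.0086, 0.045], [0, 0, -0.3]],
])

```text
t: 15.15
tool_pos: [0.4467, 0.0047, 0.0419]
tool_rot: [-1.502, -2.759, 0.0]
contact_force: [0.6, 0.3, -2.0]
opening: 0.037
grip_force: 25.7
```

Emit:
jog_arm([
  [1, [0, 0, 0], [0, 0, -0.035]],
  [1, [0, 0, 0], [0, 0, -0.07]],
  [1, [0, 0, 0], [0, 0, -0.105]],
  [1, [0, 0, 0], [0, 0, -0.14]],
  [1, [0, 0, 0], [0, 0, -0.175]],
  [1, [0, 0, 0], [0, 0, -0.21]],
  [1, [0, 0, 0], [0, 0, -0.245]],
  [1, [0, 0, 0], [0, 0, -0.28]],
  [1, [0, 0, 0], [0, 0, -0.315]],
  [1, [0, 0, 0], [0, 0, -0.35]],
  [1, [0, 0, 0], [0, 0, -0.35]],
  [1, [0, 0, 0], [0, 0, -0.35]],
])

```text
t: 16.15
tool_pos: [0.4469, 0.0047, 0.0419]
tool_rot: [-2.716, -1.578, 0.0]
contact_force: [0.4, 0.7, -2.2]
opening: 0.0371
grip_force: 25.7
```

Emit:
jog_arm([
  [1, [0, 0, 0], [0, 0, -0.035]],
  [1, [0, 0, 0], [0, 0, -0.07]],
  [1, [0, 0, 0], [0, 0, -0.105]],
  [1, [0, 0, 0], [0, 0, -0.14]],
  [1, [0, 0, 0], [0, 0, -0.175]],
  [1, [0, 0, 0], [0, 0, -0.21]],
  [1, [0, 0, 0], [0, 0, -0.245]],
  [1, [0, 0, 0], [0, 0, -0.28]],
  [1, [0, 0, 0], [0, 0, -0.315]],
  [1, [0, 0, 0], [0, 0, -0.35]],
  [1, [0, 0, 0], [0, 0, -0.35]],
  [1, [0, 0, 0], [0, 0, -0.35]],
])

```text
t: 17.15
tool_pos: [0.447, 0.0046, 0.0418]
tool_rot: [-3.141, 0.071, 0.0]
contact_force: [-0.7, 0.1, -2.3]
opening: 0.0368
grip_force: 25.7
```

```bash
python3 st.py
```

```text
17.15 [0.447  0.0046 0.0418] off-line mm 0.20164551339185408 yaw -92.59 [-0.7  0.1 -2.3] 0.036831516894515526
```

Emit:
jog_arm([
  [1, [0.04, -0.002, 0], [0, 0, -0.0017]],
  [1, [0.08, -0.004, 0], [0, 0, -0.0017]],
  [1, [0.12, -0.0065, 0], [0, 0, -0.0017]],
  [1, [0.1325, -0.0073, 0], [0, 0, -0.0017]],
  [1, [0.1325, -0.0073, -0.02], [0, 0, -0.0017]],
  [1, [0.1325, -0.0073, -0.033], [0, 0, -0.0017]],
  [1, [0.1325, -0.0073, -0.041], [0, 0, -0.0017]],
  [1, [0.1325, -0.0073, -0.041], [0, 0, -0.0017]],
])

```text
t: 17.82
tool_pos: [0.4989, 0.0018, 0.0257]
tool_rot: [-3.14, 0.085, 0.004]
contact_force: [-4.1, -0.7, 7.3]
opening: 0.037
grip_force: 26.9
```

```bash
python3 st.py
```

```text
17.8167 [0.4989 0.0018 0.0257] off-line mm 0.08028611014785693 yaw -93.09 [-4.1 -0.7  7.3] 0.03696185473989926
```

Emit:
jog_arm([
  [-1, [0, 0, 0], [0, 0, 0]],
  [-1, [0, 0, 0], [0, 0, 0]],
  [-1, [0, 0, 0], [0, 0, 0]],
  [-1, [0, 0, 0], [0, 0, 0]],
  [-1, [0, 0, 0], [0, 0, 0]],
  [-1, [0, 0, 0], [0, 0, 0]],
  [-1, [0, 0, 0], [0, 0, 0]],
  [-1, [0, 0, 0], [0, 0, 0]],
  [-1, [0, 0, 0.06], [0, 0, 0]],
  [-1, [0, 0, 0.15], [0, 0, 0]],
  [-1, [0, 0, 0.25], [0, 0, 0]],
  [-1, [0, 0, 0.3], [0, 0, 0]],
])

```text
t: 18.82
tool_pos: [0.5021, 0.0014, 0.1502]
tool_rot: [3.14, -0.086, 0.01]
contact_force: [0.9, 0.2, 1.3]
opening: 0.0854
grip_force: 0.0
```

Emit:
jog_arm([
  [1, [-0.08, 0.004, 0], [0, 0, 0]],
  [1, [-0.16, 0.008, 0], [0, 0, 0]],
  [1, [-0.25, 0.0127, 0], [0, 0, 0]],
  [1, [-0.25, 0.0127, 0], [0, 0, 0]],
  [1, [-0.25, 0.0127, 0], [0, 0, 0]],
  [1, [-0.25, 0.0127, 0], [0, 0, 0]],
])

```text
t: 19.32
tool_pos: [0.4006, 0.0066, 0.1459]
tool_rot: [3.14, -0.086, 0.003]
contact_force: [0.9, -0.8, -0.1]
opening: 0.0123
grip_force: 0.0
```

```bash
python3 st.py; python3 - <<'E'
from h import *
snap('wrist','w7.png');snap('top','t7.png');snap('scene','s7.png')
a=cv2.imread('pics/t7.png')[100:250,120:320];b=cv2.imread('pics/w7.png');s=cv2.imread('pics/s7.png')[130:280,170:370]
cv2.imwrite('pics/m7.png',np.hstack([cv2.resize(x,(266,200)) for x in(a,b,s)]).repeat(1,0))
h=cv2.cvtColor(cv2.imread('pics/t7.png'),cv2.COLOR_BGR2HSV)
for v in range(174,240,4):
    c=[x for x in range(195,245) if 18<=h[v,x,0]<=42 and h[v,x,1]>60 and h[v,x,2]>80]
    if len(c)>8:
        p,q=ray('top',min(c)-.5,v,.073),ray('top',max(c)+.5,v,.073);m=(p+q)/2;print(v,m.round(4),abs(p-q)[1].round(4),'off',(1000*(m[1]-.0017-.0507*(.5-m[0]))).round(1))
E
```

```text
19.3167 [0.4006 0.0066 0.1459] off-line mm -0.10348688854223184 yaw -93.15 [ 0.9 -0.8 -0.1] 0.012301349725320466
186 [ 0.541 -0.002  0.073] 0.0332 off -1.6
190 [ 0.5335 -0.0011  0.073 ] 0.035 off -1.1
194 [ 0.526  -0.0011  0.073 ] 0.0349 off -1.4
198 [ 0.5185 -0.0011  0.073 ] 0.0349 off -1.8
202 [ 5.111e-01 -2.000e-04  7.300e-02] 0.0367 off -1.3
206 [0.5037 0.0007 0.073 ] 0.0348 off -0.8
210 [0.4963 0.0017 0.073 ] 0.0366 off -0.2
214 [0.4889 0.0016 0.073 ] 0.0365 off -0.6
218 [0.4816 0.0016 0.073 ] 0.0365 off -1.0
222 [ 0.4742 -0.0011  0.073 ] 0.031 off -4.1
```

View pics/m7.png

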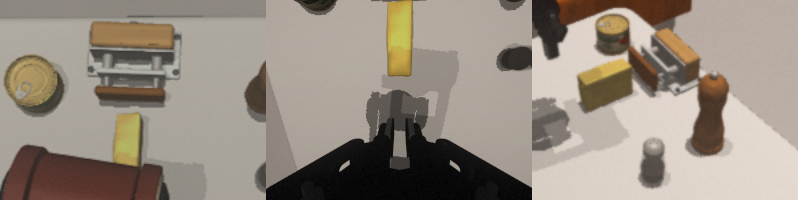

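The packet now stands turned and upright, aligned with the bar (left panel, top centre ≈(127,138)); bystanders untouched. Lowering the pusher behind it.

Emit:
jog_arm([
  [1, [0, 0, 0], [0, 0, 0.0012]],
  [1, [0, 0, 0], [0, 0, 0.0012]],
  [1, [0, -0.001, -0.1], [0, 0, 0.0012]],
  [1, [0, -0.001, -0.2], [0, 0, 0.0012]],
  [1, [0, -0.001, -0.28], [0, 0, 0.0012]],
  [1, [0, -0.001, -0.308], [0, 0, 0.0012]],
  [1, [0, -0.001, -0.308], [0, 0, 0.0012]],
  [1, [0, -0.001, -0.308], [0, 0, 0.0012]],
])

```text
t: 20.13
tool_pos: [0.3998, 0.0064, 0.0216]
tool_rot: [-3.14, 0.08, 0.003]
contact_force: [0.3, 0.2, -0.1]
opening: 0.0
grip_force: 0.0
```

```bash
python3 st.py
```

```text
20.1333 [0.3998 0.0064 0.0216] off-line mm -0.38544086643895176 yaw -92.93 [ 0.3  0.2 -0.1] 1.0332876651331965e-05
```

Emit:
jog_arm([
  [1, [0.03, -0.0015, 0], [0, 0, 0]],
  [1, [0.06, -0.003, 0], [0, 0, 0]],
  [1, [0.08, -0.004, 0], [0, 0, 0]],
  [1, [0.086, -0.0044, 0], [0, 0, 0]],
  [1, [0.092, -0.0047, 0], [0, 0, 0]],
  [1, [0.098, -0.005, 0], [0, 0, 0]],
  [1, [0.104, -0.0053, 0], [0, 0, 0]],
  [1, [0.11, -0.0056, 0], [0, 0, 0]],
  [1, [0.116, -0.0059, 0], [0, 0, 0]],
  [1, [0.122, -0.0062, 0], [0, 0, 0]],
  [1, [0.128, -0.0065, 0], [0, 0, 0]],
  [1, [0.128, -0.0065, 0], [0, 0, 0]],
])

```text
t: 21.13
tool_pos: [0.4518, 0.0037, 0.0222]
tool_rot: [3.141, -0.08, 0.001]
contact_force: [0.1, -0.0, -0.7]
opening: -0.0
grip_force: 0.0
```

Emit:
jog_arm([
  [1, [0.004, -0.0002, 0], [0, 0, 0]],
  [1, [0.008, -0.0004, 0], [0, 0, 0]],
  [1, [0.012, -0.0006, 0], [0, 0, 0]],
  [1, [0.016, -0.0008, 0], [0, 0, 0]],
  [1, [0.02, -0.001, 0], [0, 0, 0]],
  [1, [0.024, -0.0012, 0], [0, 0, 0]],
  [1, [0.028, -0.0014, 0], [0, 0, 0]],
  [1, [0.032, -0.0016, 0], [0, 0, 0]],
])

```text
t: 21.8
tool_pos: [0.4609, 0.0034, 0.0209]
tool_rot: [-3.14, 0.08, 0.013]
contact_force: [-14.1, -0.9, 8.2]
opening: -0.0
grip_force: 0.0
```

```bash
python3 st.py; python3 - <<'E'
from h import *
snap('top','t8.png');h=cv2.cvtColor(cv2.imread('pics/t8.png'),cv2.COLOR_BGR2HSV)
for v in range(170,205,4):
    c=[x for x in range(195,245) if 18<=h[v,x,0]<=42 and h[v,x,1]>60 and h[v,x,2]>80]
    if len(c)>8:
        p,q=ray('top',min(c)-.5,v,.073),ray('top',max(c)+.5,v,.073);m=(p+q)/2;print(v,m.round(4),abs(p-q)[1].round(4),'off',(1000*(m[1]-.0017-.0507*(.5-m[0]))).round(1))
E
```

```text
21.8 [0.4609 0.0034 0.0209] off-line mm -0.2515465716075363 yaw -92.91 [-14.1  -0.9   8.2] -1.1282152795896058e-06
170 [ 0.5711 -0.0029  0.073 ] 0.0352 off -1.0
174 [ 0.5636 -0.0029  0.073 ] 0.0352 off -1.4
178 [ 0.556  -0.0029  0.073 ] 0.0351 off -1.8
182 [ 0.5485 -0.001   0.073 ] 0.0351 off -0.3
```

Well centred (~1 mm). Continuing to the stop.

Emit:
jog_arm([
  [1, [0.004, -0.0002, 0], [0, 0, 0]],
  [1, [0.008, -0.0004, 0], [0, 0, 0]],
  [1, [0.012, -0.0006, 0], [0, 0, 0]],
  [1, [0.012, -0.0006, 0], [0, 0, 0]],
])

```text
t: 22.18
tool_pos: [0.4652, 0.0033, 0.0205]
tool_rot: [-3.14, 0.08, 0.015]
contact_force: [-12.5, 0.4, 5.1]
opening: -0.0004
grip_force: 0.0
```

Emit:
jog_arm([
  [1, [0.004, -0.0002, 0], [0, 0, 0]],
  [1, [0.008, -0.0004, 0], [0, 0, 0]],
  [1, [0.008, -0.0004, 0], [0, 0, 0]],
])

```text
t: 22.43
tool_pos: [0.4678, 0.0032, 0.0203]
tool_rot: [-3.14, 0.08, 0.018]
contact_force: [-14.0, 0.7, 4.7]
opening: -0.0004
grip_force: 0.0
```

Emit:
jog_arm([
  [1, [0.004, -0.0002, 0], [0, 0, 0]],
  [1, [0.008, -0.0004, 0], [0, 0, 0]],
  [1, [0.008, -0.0004, 0], [0, 0, 0]],
])

```text
t: 22.68
tool_pos: [0.4686, 0.0035, 0.0192]
tool_rot: [-3.139, 0.079, 0.027]
contact_force: [-20.3, 1.7, 6.9]
opening: 0.0001
grip_force: 0.0
```

Emit:
jog_arm([
  [1, [0.002, -0.0001, 0], [0, 0, 0]],
  [1, [0.002, -0.0001, 0], [0, 0, 0]],
  [1, [0.002, -0.0001, 0], [0, 0, 0]],
  [1, [0.002, -0.0001, 0], [0, 0, 0]],
  [1, [0.002, -0.0001, 0], [0, 0, 0]],
  [1, [0.002, -0.0001, 0], [0, 0, 0]],
  [1, [0.002, -0.0001, 0], [0, 0, 0]],
  [1, [0.002, -0.0001, 0], [0, 0, 0]],
  [1, [0.002, -0.0001, 0], [0, 0, 0]],
  [1, [0.002, -0.0001, 0], [0, 0, 0]],
  [1, [0.002, -0.0001, 0], [0, 0, 0]],
  [1, [0.002, -0.0001, 0], [0, 0, 0]],
])

```text
t: 23.68
tool_pos: [0.4686, 0.0035, 0.0191]
tool_rot: [-3.139, 0.079, 0.03]
contact_force: [-22.1, 1.2, 10.5]
opening: 0.0003
grip_force: 0.0
```

```bash
python3 st.py; python3 -c "
from h import *
snap('top','t9.png')"
```

```text
23.6833 [0.4686 0.0035 0.0191] off-line mm 0.1761965333366075 yaw -92.89 [-22.1   1.2  10.5] 0.0002845877874953847
```

Emit:
jog_arm([
  [1, [0, 0, 0], [0, 0, 0]],
  [1, [0, 0, 0], [0, 0, 0]],
  [1, [-0.01, 0.0005, 0], [0, 0, 0]],
  [1, [-0.02, 0.001, 0], [0, 0, 0]],
  [1, [-0.03, 0.0015, 0], [0, 0, 0]],
  [1, [-0.04, 0.002, 0], [0, 0, 0]],
  [1, [-0.05, 0.0025, 0], [0, 0, 0]],
  [1, [-0.06, 0.003, 0], [0, 0, 0]],
  [1, [-0.1, 0.005, 0], [0, 0, 0]],
  [1, [-0.18, 0.009, 0], [0, 0, 0]],
  [1, [-0.18, 0.009, 0.1], [0, 0, 0]],
  [1, [-0.18, 0.009, 0.3], [0, 0, 0]],
])

```text
t: 24.73
tool_pos: [0.3967, 0.0073, 0.0975]
tool_rot: [-3.138, 0.081, 0.022]
contact_force: [2.2, 0.2, 0.5]
opening: 0.0004
grip_force: 0.0
```

Emit:
jog_arm([
  [1, [0, 0, 0.1], [0, 0, 0]],
  [1, [0, 0.2, 0.2], [0, 0, 0]],
  [1, [0, 0.3, 0.2], [0, 0, 0]],
  [1, [0, 0.4, 0.2], [0, 0, 0]],
  [1, [0, 0.5, 0.2], [0, 0, 0]],
  [1, [0, 0.5, 0.2], [0, 0, 0]],
  [1, [0, 0.5, 0.2], [0, 0, 0]],
  [1, [0, 0.5, 0.2], [0, 0, 0]],
  [1, [0, 0.5, 0.2], [0, 0, 0]],
])

```text
t: 25.48
tool_pos: [0.4043, 0.2062, 0.1841]
tool_rot: [3.14, -0.079, 0.002]
contact_force: [0.6, -0.3, 0.3]
opening: 0.0
grip_force: 0.0
```

```bash
python3 st.py; python3 - <<'E'
from h import *
snap('top','t10.png');snap('scene','s10.png')
for f in('t9.png','t10.png'):
    t=cv2.cvtColor(cv2.imread('pics/'+f),cv2.COLOR_BGR2HSV);m=cv2.inRange(t,(18,60,80),(42,255,255))[160:205,195:240]
    k=np.nonzero(m.sum(1)>255*6)[0][0];xs=np.nonzero(m[k+3:k+10])[1]
    print(f,ray('top',195+xs.mean(),159.5+k,.073))
a=cv2.imread('pics/t10.png')[100:280,120:360];s=cv2.imread('pics/s10.png')[130:280,170:370]
cv2.imwrite('pics/m10.png',np.hstack([cv2.resize(x,(400,300)) for x in(a,s)]))
E
```

```text
25.4833 [0.4043 0.2062 0.1841] off-line mm 199.60879210441487 yaw -92.89 [ 0.6 -0.3  0.3] 8.67407881807925e-06
t9.png [ 0.58158989 -0.00302751  0.073     ]
t10.png [ 0.57019924 -0.00222402  0.073     ]
```

View pics/m10.png

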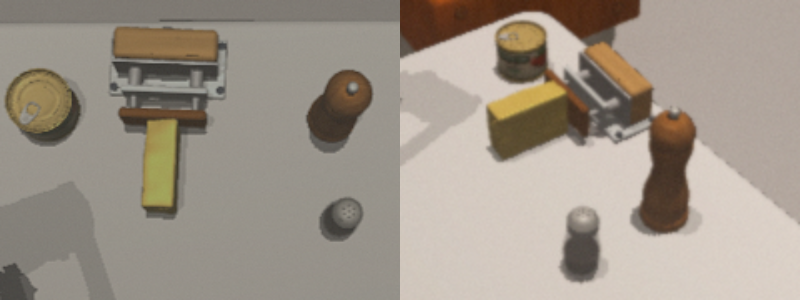

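The packet stands square in front of the bar with its second end towards it. Both presses reached the same stop, the arm is clear and the bystanders have not moved.

```bash
python3 -c "
from station import ctrl
print(ctrl.finish_job())"
```

```text
the job is handed in; nothing more can be done
None
```

I pressed both ends of the packet to the bar's stop (end A first, about 22 N, held over 1 s each) and handed the job in at about 25.5 s; the packet stands in front of the bar with end B towards it, and the pepper mill, salt shaker and tin were not disturbed.

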